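# Shake the last peg out of the peg box into the basin

## Robot

A 6-joint arm with a two-finger parallel gripper is mounted at the origin on the work surface. World frame = base frame: x ahead of the robot, y to its left, z up, the work surface at z = 0. Lengths are in m, angles in rad, forces in N, time in s.
With the tool pointing down it reaches from about 0.35 to 0.975 m from the base axis. Payload 4.9 kg.
Tool frame: the origin (TCP) lies between the finger pads; the fingertips stand 25 mm ahead of it and the grasp point (between the pads) lies 6 mm ahead of it; z points along the fingers, y is the line along which they close (so a half turn about z gives the same grasp; the last joint's range is limited). The gripper opens to 85 mm and grips with 20 to 120 N. Pads are 22 mm wide; open, the fingers measure 114 mm over their backs; the gripper's body (76 mm by 85 mm) begins 54 mm behind the grasp point. The pads swing forward as they close: fully open they stand 13 mm farther back than shut.
Start: joints at [-1.318, 0.053, 1.613, -0, 1.476, -0.119], TCP at [0.227, -0.582, 0.233] pointing down, gripper open.
Joint ranges: [-3.01, 3.01], [-1.01, 2.22], [0.06, 2.58], [-1.02, 4.17], [0.09, 2.62], [-3.14, 3.14]. Speed limits (rad/s): [2.57, 2.57, 3.14, 3.14, 3.14, 3.14].

## Interface

Orientations are given as a unit quaternion [w, x, y, z].
In Python, from plant import manip gives the robot as it stands.
- The arm moves only by the shell command python3 -m inch 'ROWS'. ROWS is JSON, a list of rows, each a list of 3 entries, a list of its own where there are three numbers: the shift along the tool's x, y, z in m, then the turn, a rotation vector about the tool's x, y, z in rad, then the opening, from 0 (shut) to 1 (fully open). A call has 1 to 8 rows; each row shifts and turns the commanded pose from where the row before left it, along the tool's axes as they then stand; what a row does not reach is not made up. A row lasts 1/10 s, in which the tool goes at most 50 mm and 8.59 degrees, less where a joint would pass 70% of its speed; a pose out of reach is approached as far as the arm can. A call with a gripper value outside its range is refused whole. The fingers move at their own pace and stop on an object; the grip force is fixed at half the most. Time passes only in rows, so rows that do not move let the fingers close. It gives the time, the measured TCP pose, the force, the opening and the grip force at its end, in the units of the state.
- manip.state(): the state, without advancing time (a new reading comes with each control period).
- manip.grab_frame(name): name is "side" or "top"; returns (picture, depth): 384x512x3 uint8, red, green, blue; 384x512 float32, m along the optical axis (not along the pixel's ray), 0 where there is no reading.
- manip.camera_params(name): a dict with "camera_matrix" (3x3 intrinsics, pixels), "rvec" (rotation vector, rad) and "tvec" (3), from world to camera coordinates, as OpenCV has them. Camera axes: x right, y down, z forward; pixel columns grow to the right and rows downward; lengths in m; the calibration is good to about 2 mm. A picture is of the moment at which its call begins. camera_params takes no time and is no camera call.
- manip.job_done(): hands the job in; it is judged then, once.
Trained networks look in the newest picture that a camera, given by its name, has taken for a name from the list of things; names that differ only in an ending like _2 or _b are one class to them, and where a whole thing is asked for, a point or a joint stands for the part that bears it (a point fixed in the world has none). Each returns a list of dicts, best first, with "score" (0 to 1); they miss things now and then, are a little off and sometimes report something else, mostly with a low value. They report only what shows in the picture. A call takes as long as a camera call.
- manip.look_for(camera, label): "point" ([x, y, z] in m, in world coordinates, good to about 4 mm: the middle of the surface that is visible of it).
The state is a dict: "time": time; "joint_pos": joint angles; "joint_vel": joint speeds; "joint_efforts": joint torques, N m; "tool_pos": TCP position; "tool_rot": TCP orientation; "contact_force": force on the tool from outside, world axes, zero at the start; "ft_torque": the same for the moment, N m; "gripper_width": opening from 0.0 (shut) to 1.0 (fully open); "grasp_force": force on a finger pad.
Only numpy, scipy, OpenCV 4.12 (cv2) and the standard library are available. Lean on these libraries where they do the work, as an engineer would, in place of code of your own. Each camera call takes 0.05 s, during which the arm holds its last target. There are 200 camera calls.

## Task

One last wooden peg is left in the yellow peg box, which stands upside down on the shelf, slot underneath and black handle on top. Lift it by the handle, carry it level over the pink basin, and there rock it from side to side until the peg rolls to the slot and drops into the basin; then set the yellow box back down on the shelf, level and slot side down, and let go. Do not disturb the green box or push the basin about.

Things in the scene. Friction and masses are not known exactly. Their poses are not given: they have to be found in the camera images.
- yellow_box: Upside-down yellow box, clear window on top, 116 x 92 mm (its x, y), 47 mm high, 0.2-0.45 kg, loose. Origin: centre of underside, z up. Central handle fin on top, 16 mm thick (x), 70 long (y), from 47 to 89 mm above the underside: grip across its thickness. In the floor a slot 20 mm wide (x) along the whole inner length (y), at x = 0; from both x-side walls the floor climbs 8 degrees to the slot.
- green_box: The same box in green, empty: a bystander, to be left alone. Origin at the centre of its underside.
- peg: Round dark wooden peg, 12 mm thick, 56 long (own y), 15 g; origin mid-length on its axis. Starts inside the yellow box at its -x wall, parallel to the slot; stays there while the box is level. Tilt the box about 20 degrees about its own y axis, -x side raised: the peg rolls to the slot and drops out under x = 0. If it rolls past, tilt the other way. It drops through in under 1 s.
- basin: Pink plastic basin, round, open on top, loose, 0.6 kg: 270 mm across the rim, 80 mm high, inner floor 200 mm across and 5 mm up. Origin: centre of its underside.

How it is judged:
By the outcome, as a careful person would: the job done as asked, in the order asked, and still so for the second after the job is handed in, with the robot touching nothing.
It also fails if it takes over 58 s, if anything falls off the work surface, if the arm or the gripper's body presses on something with over 40 N, if the wrist force passes 120 N, or if a joint passes its speed limit or range.

## Working session

There is one attempt and no reset: what is moved stays moved. The work goes in short steps, Python scripts to look and compute and a shell command to move; the robot and the scene stay as the last step left them, time stands still between calls to the robot, and variables do not carry over. Pictures are saved under pics/ and viewed, at most 10 in all, crops included, and the job is handed in when it is done.

```bash
mkdir -p pics; cat > h.py <<'E'
import numpy as np, cv2
from plant import manip
def cam(n):
    c=manip.camera_params(n); return np.array(c["camera_matrix"]),cv2.Rodrigues(np.array(c["rvec"],float))[0],np.array(c["tvec"],float).ravel()
def cloud(n,d):
    K,R,t=cam(n); v,u=np.mgrid[:d.shape[0],:d.shape[1]]
    p=np.stack([(u-K[0,2])/K[0,0]*d,(v-K[1,2])/K[1,1]*d,d],-1)
    P=(p-t)@R; P[d<=0]=np.nan; return P
E
python3 - <<'E'
from h import *
ims=[]
for n in("side","top"):
    im,d=manip.grab_frame(n); np.savez(f"pics/{n}0.npz",im=im,d=d); ims.append(im)
    for l in("yellow_box","green_box","basin","peg"):
        print(n,l,[(np.round(r["point"],3),round(r["score"],2)) for r in manip.look_for(n,l)][:3])
    K,R,t=cam(n); print(n,"campos",(-R.T@t).round(3))
cv2.imwrite("pics/a.png",cv2.resize(np.hstack(ims)[:,:,::-1],(800,300),interpolation=cv2.INTER_AREA))
s=manip.state(); print(s["time"],s["tool_pos"],s["tool_rot"])
E
```

```text
side yellow_box [(array([0.522, 0.363, 0.047]), 0.73)]
side green_box [(array([0.523, 0.366, 0.046]), 0.21)]
side basin []
side peg []
side campos [-0.187  0.76   0.739]
top yellow_box [(array([0.533, 0.341, 0.047]), 0.81)]
top green_box [(array([0.452, 0.088, 0.051]), 0.85)]
top basin [(array([ 0.57 , -0.188,  0.01 ]), 0.68)]
top peg []
top campos [0.356 0.046 0.864]
0.5 [ 0.22705328 -0.58226714  0.23256936] [-1.97741710e-05  9.82770114e-01  1.84832093e-01  1.82540293e-06]
```

View pics/a.png

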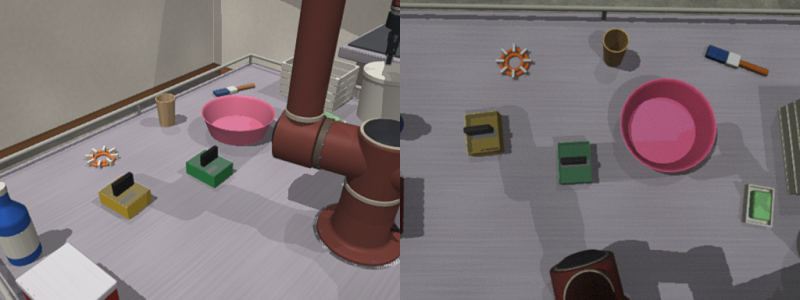

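The view shows the yellow box at top-view px (483,130), the green one at (573,162) and the basin at (668,125), each handle lying roughly along world y. Next I'll fit the box pose and find which side the peg is on.

```bash
python3 - <<'E'
from h import *
crops=[]
for n in("top","side"):
    z=np.load(f"pics/{n}0.npz"); im,d=z["im"],z["d"]; P=cloud(n,d)
    near=(np.hypot(P[...,0]-.53,P[...,1]-.345)<.12)
    for nm,m in(("fin",near&(P[...,2]>.062)),("fintop",near&(P[...,2]>.083)),("lid",near&(P[...,2]>.035)&(P[...,2]<.055))):
        Q=P[m]; 
        if len(Q)<5: print(n,nm,len(Q));continue
        r=cv2.minAreaRect(Q[:,:2].astype(np.float32)*1000)
        print(n,nm,len(Q),"mean",Q.mean(0).round(4),"zq",np.percentile(Q[:,2],[5,50,95]).round(4),"rect",np.round(r[0]),np.round(r[1]),round(r[2],1))
    v,u=np.where(near&(P[...,2]>.02)); 
    c=im[v.min()-8:v.max()+8,u.min()-8:u.max()+8]; print(n,"crop",u.min()-8,v.min()-8,c.shape)
    crops.append(cv2.resize(c[:,:,::-1],(400,int(400*c.shape[0]/c.shape[1])),interpolation=cv2.INTER_CUBIC)[:500])
h=max(c.shape[0] for c in crops)
cv2.imwrite("pics/b.png",np.hstack([np.pad(c,((0,h-c.shape[0]),(0,0),(0,0))) for c in crops]))
z=np.load("pics/top0.npz"); im,d=z["im"],z["d"];P=cloud("top",d)
hsv=cv2.cvtColor(im,cv2.COLOR_RGB2HSV)
m=(hsv[...,0]>160)&(hsv[...,1]>90)&(P[...,2]>.07)&(P[...,2]<.09)&(P[...,0]>.35)
print("rim",cv2.minEnclosingCircle(P[m][:,:2].astype(np.float32)), P[m][:,2].max(), m.sum())
E
```

```text
top fin 373 mean [0.5368 0.3464 0.0843] zq [0.0649 0.0884 0.0914] rect [539. 348.] [17. 70.] 6.3
top fintop 268 mean [0.5381 0.3483 0.089 ] zq [0.0855 0.0893 0.0919] rect [539. 349.] [17. 69.] 7.3
top lid 1885 mean [0.5361 0.3456 0.0474] zq [0.0438 0.0477 0.0502] rect [539. 349.] [117.  93.] 8.2
top crop 73 133 (73, 65, 3)
side fin 423 mean [0.5341 0.3524 0.0803] zq [0.0641 0.0819 0.0912] rect [538. 349.] [17. 73.] 7.8
side fintop 201 mean [0.5363 0.3513 0.0887] zq [0.0843 0.089  0.0917] rect [538. 348.] [17. 72.] 7.5
side lid 1297 mean [0.5225 0.3566 0.0466] zq [0.0377 0.0475 0.0505] rect [539. 349.] [122.  96.] 7.7
side crop 118 212 (70, 83, 3)
rim ((0.5591064691543579, -0.17475838959217072), 0.13469088077545166) 0.0846176837149917 2002
```

View pics/b.png

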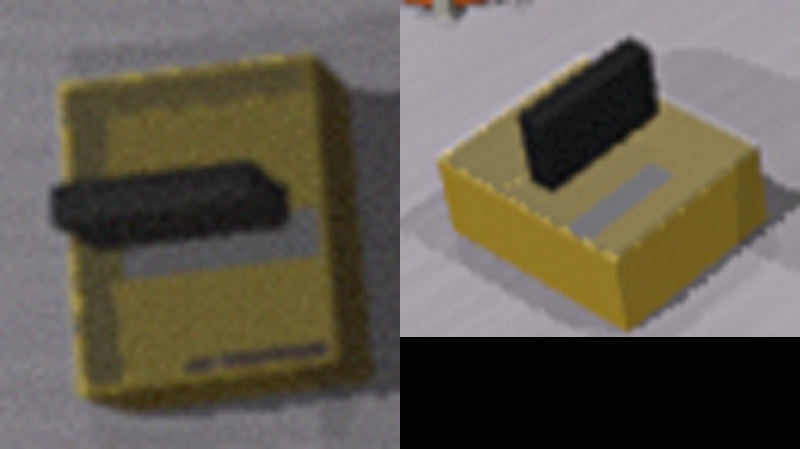

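The pose is consistent from both views: fin at (0.5385, 0.3485), top at z 0.089, yaw 7.5°. The dark peg shows at the lower, world −x edge (top crop ~(260,355)), so box x points away from the robot. Basin rim centre is at (0.559, −0.175), with the rim at about 0.08 height. I'll turn the tool −76° about its z, then travel.

```bash
python3 -m inch '[[[0,0,0],[0,0,-0.1],1],[[0,0,0],[0,0,-0.148],1],[[0,0,0],[0,0,-0.148],1],[[0,0,0],[0,0,-0.148],1],[[0,0,0],[0,0,-0.148],1],[[0,0,0],[0,0,-0.148],1],[[0,0,0],[0,0,-0.148],1],[[0,0,0],[0,0,-0.148],1]]'
python3 -m inch '[[[0,0,0],[0,0,-0.148],1],[[0,0,0],[0,0,-0.048],1],[[0.02,0.01,0],[0,0,0],1],[[0.04,0.02,0],[0,0,0],1],[[0.04,0.02,0],[0,0,0],1],[[0.04,0.02,0],[0,0,0],1],[[0.04,0.02,0],[0,0,0],1],[[0.04,0.02,0],[0,0,0],1]]'
python3 -c "
from plant import manip
s=manip.state();print(s['joint_pos'],s['tool_rot'])"
```

```text
time: 1.3
tool_pos: [0.2271, -0.5823, 0.2327]
tool_rot: [0.0, 0.727, 0.687, -0.0]
contact_force: [1.2, 0.1, 0.0]
gripper_width: 1.004
grasp_force: 0.0
time: 2.1
tool_pos: [0.3072, -0.348, 0.2327]
tool_rot: [0.0, 0.659, 0.752, 0.0]
contact_force: [-0.7, 0.9, 1.1]
gripper_width: 1.003
grasp_force: 0.0
[-1.00832693e+00 -3.49349735e-01  1.97290674e+00  2.33582474e-04
  1.51752209e+00 -1.14074975e+00] [2.79371601e-04 6.58777683e-01 7.52337614e-01 3.85715409e-05]
```

```bash
python3 -m inch '[[[0.042,0.02,0],[0,0,0],1],[[0.042,0.02,0],[0,0,0],1],[[0.042,0.02,0],[0,0,0],1],[[0.042,0.02,0],[0,0,0],1],[[0.042,0.02,0],[0,0,0],1],[[0.042,0.02,0],[0,0,0],1],[[0.042,0.02,0],[0,0,0],1],[[0.042,0.02,0],[0,0,0],1]]'
python3 -m inch '[[[0.042,0.02,0],[0,0,0],1],[[0.042,0.02,0],[0,0,0],1],[[0.042,0.02,0],[0,0,0],1],[[0.042,0.02,0],[0,0,0],1],[[0.042,0.02,0],[0,0,0],1],[[0.042,0.02,0],[0,0,0],1],[[0.03,0.02,0],[0,0,0],1],[[0,0,0],[0,0,0],1]]'
```

```text
time: 2.9
tool_pos: [0.4212, 0.0065, 0.2331]
tool_rot: [0.001, 0.659, 0.753, 0.0]
contact_force: [1.9, 0.1, -0.4]
gripper_width: 0.999
grasp_force: 0.0
time: 3.7
tool_pos: [0.5229, 0.306, 0.2319]
tool_rot: [-0.0, 0.657, 0.754, 0.0]
contact_force: [-0.6, -0.0, -0.4]
gripper_width: 1.001
grasp_force: 0.0
```

```bash
python3 -m inch '[[[0.02,0.01,0],[0,0,0],1],[[0.02,0.011,0],[0,0,0],1],[[0,0,0.03],[0,0,0],1],[[0,0,0.04],[0,0,0],1],[[0,0,0.03],[0,0,0],1],[[0,0,0],[0,0,0],1],[[0,0,0],[0,0,0],1]]'
python3 - <<'E'
from h import *
im,d=manip.grab_frame("side"); P=cloud("side",d)
for x in manip.look_for("side","yellow_box"): print(x)
c=im[150:320,80:280]; cv2.imwrite("pics/c.png",cv2.resize(c[:,:,::-1],(600,510)))
E
```

```text
time: 4.4
tool_pos: [0.5377, 0.3445, 0.1329]
tool_rot: [-0.0, 0.659, 0.752, -0.0]
contact_force: [0.2, 0.1, 0.4]
gripper_width: 1.001
grasp_force: 0.0
{'point': [0.5217, 0.3659, 0.0457], 'score': 0.94}
```

View pics/c.png

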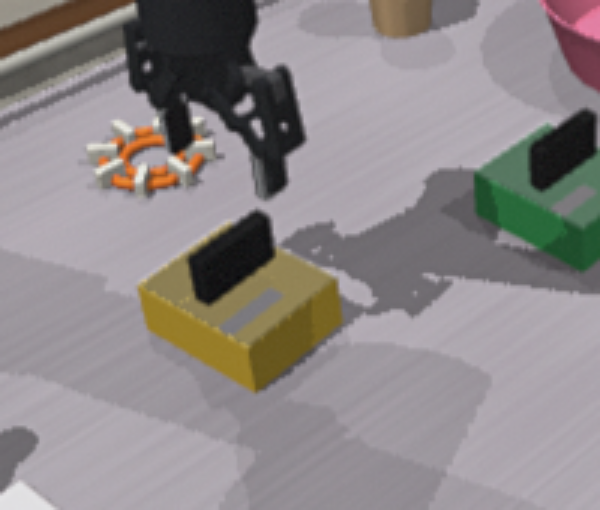

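The fingers, at about (178,130) and (270,180), straddle the fin at (232,255), so I'll go down and grip.

```bash
python3 -m inch '[[[0.004,0.001,0.02],[0,0,0],1],[[0,0,0.025],[0,0,0],1],[[0,0,0.01],[0,0,0],1],[[0,0,0],[0,0,0],1],[[0,0,0],[0,0,0],0.4],[[0,0,0],[0,0,0],0],[[0,0,0],[0,0,0],0],[[0,0,0],[0,0,0],0]]'
python3 -m inch '[[[0,0,0],[0,0,0],0],[[0,0,0],[0,0,0],0],[[0,0,0],[0,0,0],0],[[0,0,0],[0,0,0],0]]'
```

```text
time: 5.3
tool_pos: [0.5388, 0.3495, 0.0787]
tool_rot: [0.0, 0.659, 0.753, 0.001]
contact_force: [-0.3, 0.1, -0.1]
gripper_width: 0.326
grasp_force: 0.0
time: 5.7
tool_pos: [0.5388, 0.3494, 0.0784]
tool_rot: [0.0, 0.659, 0.753, 0.001]
contact_force: [1.0, 0.6, 4.1]
gripper_width: 0.17
grasp_force: 59.1
```

```bash
python3 -m inch '[[[0,0,-0.005],[0,0,0],0],[[0,0,-0.015],[0,0,0],0],[[0,0,-0.025],[0,0,0],0],[[0,0,-0.03],[0,0,0],0],[[0,0,-0.03],[0,0,0],0],[[0,0,-0.025],[0,0,0],0],[[0,0,-0.01],[0,0,0],0],[[0,0,0],[0,0,0],0]]'
python3 - <<'E'
from h import *
o=[]
for n in("side","top"):
    im,d=manip.grab_frame(n); o.append(im)
s=manip.state();print(s["tool_pos"],s["tool_rot"],s["contact_force"],s["ft_torque"],s["grasp_force"])
a=o[0][120:320,80:280]; b=o[1][100:250,50:200]
cv2.imwrite("pics/d.png",np.hstack([cv2.resize(x[:,:,::-1],(400,400)) for x in (a,b)]))
E
```

```text
time: 6.5
tool_pos: [0.5389, 0.3496, 0.2197]
tool_rot: [0.001, 0.659, 0.753, 0.002]
contact_force: [0.9, 0.0, -2.5]
gripper_width: 0.166
grasp_force: 58.8
[0.53749599 0.34885945 0.21604285] [-4.76420051e-04  6.58525688e-01  7.52557239e-01 -1.13714881e-03] [ 0.32686119 -0.82336881 -3.50061983] [ 0.00351979  0.03536382 -0.01803136] 58.76399338245392
```

View pics/d.png

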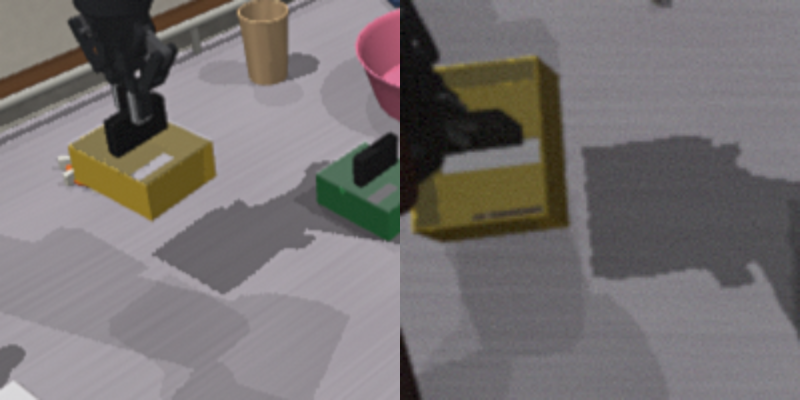

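The box is lifted level, with the peg still at its lower −x edge (right crop ~(510,215)). Next I'll carry it to the basin.

```bash
python3 -m inch '[[[-0.01,-0.002,0],[0,0,0],0],[[-0.02,-0.002,0],[0,0,0],0],[[-0.03,-0.002,0],[0,0,0],0],[[-0.04,-0.002,0],[0,0,0],0],[[-0.04,-0.002,0],[0,0,0],0],[[-0.04,-0.002,0],[0,0,0],0],[[-0.04,-0.002,0],[0,0,0],0],[[-0.04,-0.002,0],[0,0,0],0]]'
python3 -m inch '[[[-0.04,-0.002,0],[0,0,0],0],[[-0.04,-0.002,0],[0,0,0],0],[[-0.04,-0.002,0],[0,0,0],0],[[-0.04,-0.002,0],[0,0,0],0],[[-0.04,-0.002,0],[0,0,0],0],[[-0.03,-0.002,0],[0,0,0],0],[[-0.02,-0.002,0],[0,0,0],0],[[-0.01,-0.002,0],[0,0,0],0]]'
python3 -m inch '[[[0,0,0],[0,0,0],0],[[0,0,0],[0,0,0],0],[[0,0,0],[0,0,0],0]]'
```

```text
time: 7.4
tool_pos: [0.5558, 0.0863, 0.2166]
tool_rot: [-0.0, 0.659, 0.752, -0.001]
contact_force: [1.0, -0.8, -2.9]
gripper_width: 0.165
grasp_force: 58.8
time: 8.2
tool_pos: [0.574, -0.1732, 0.2165]
tool_rot: [-0.001, 0.66, 0.752, -0.001]
contact_force: [-0.3, 0.3, -2.6]
gripper_width: 0.167
grasp_force: 58.8
time: 8.5
tool_pos: [0.5753, -0.1694, 0.2174]
tool_rot: [-0.0, 0.658, 0.753, 0.0]
contact_force: [-0.3, -0.9, -4.0]
gripper_width: 0.166
grasp_force: 58.8
```

```bash
python3 -m inch '[[[0,0,0.01],[0,0,0],0],[[0,0,0.015],[0,0,0],0],[[0,0,0],[0.05,0,0],0],[[0,0,0],[0.1,0,0],0],[[0,0,0],[0.1,0,0],0],[[0,0,0],[0.1,0,0],0],[[0,0,0],[0.02,0,0],0],[[0,0,0],[0,0,0],0]]'
python3 -m inch '[[[0,0,0],[0,0,0],0],[[0,0,0],[0,0,0],0],[[0,0,0],[0,0,0],0],[[0,0,0],[0,0,0],0],[[0,0,0],[0,0,0],0],[[0,0,0],[0,0,0],0],[[0,0,0],[0,0,0],0],[[0,0,0],[0,0,0],0]]'
python3 - <<'E'
from h import *
o=[manip.grab_frame(n)[0] for n in("side","top")]
for n in("side","top"): print(n,manip.look_for(n,"peg")[:2])
a=o[0][60:260,180:380]; b=o[1][60:260,240:440]
cv2.imwrite("pics/e.png",np.hstack([cv2.resize(x[:,:,::-1],(400,400)) for x in (a,b)]))
E
```

```text
time: 9.3
tool_pos: [0.5755, -0.1697, 0.1906]
tool_rot: [-0.122, 0.647, 0.74, -0.138]
contact_force: [-0.8, 1.1, -2.5]
gripper_width: 0.166
grasp_force: 59.1
time: 10.1
tool_pos: [0.5755, -0.1704, 0.1926]
tool_rot: [-0.121, 0.647, 0.74, -0.138]
contact_force: [-0.1, -0.2, -2.8]
gripper_width: 0.169
grasp_force: 59.1
side [{'point': [0.5327, -0.1871, 0.0139], 'score': 0.36}]
top [{'point': [0.5985, -0.0951, 0.0254], 'score': 0.72}]
```

View pics/e.png

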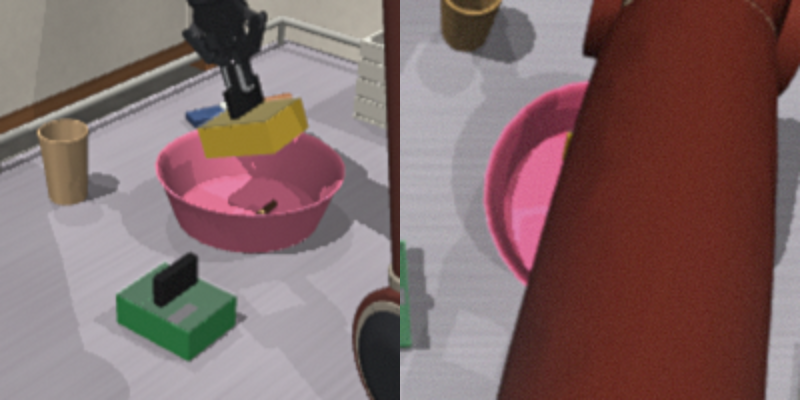

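The peg lies on the basin floor (left crop ~(265,207), z ≈ 0.014). Now I'll level the box, raise it and carry it back.

```bash
python3 -m inch '[[[0,0,0],[-0.05,0,0],0],[[0,0,0],[-0.1,0,0],0],[[0,0,0],[-0.1,0,0],0],[[0,0,0],[-0.1,0,0],0],[[0,0,0],[-0.02,0,0],0],[[0,0,-0.01],[0,0,0],0],[[0,0,-0.015],[0,0,0],0],[[0,0,0],[0,0,0],0]]'
python3 -m inch '[[[0.01,0.002,0],[0,0,0],0],[[0.02,0.002,0],[0,0,0],0],[[0.03,0.002,0],[0,0,0],0],[[0.04,0.002,0],[0,0,0],0],[[0.04,0.002,0],[0,0,0],0],[[0.04,0.002,0],[0,0,0],0],[[0.04,0.002,0],[0,0,0],0],[[0.04,0.002,0],[0,0,0],0]]'
python3 -m inch '[[[0.04,0.002,0],[0,0,0],0],[[0.04,0.002,0],[0,0,0],0],[[0.04,0.002,0],[0,0,0],0],[[0.04,0.002,0],[0,0,0],0],[[0.04,0.002,0],[0,0,0],0],[[0.03,0.002,0],[0,0,0],0],[[0.02,0.002,0],[0,0,0],0],[[0.01,0.002,0],[0,0,0],0]]'
python3 -m inch '[[[0,0,0],[0,0,0],0],[[0,0,0.03],[0,0,0],0],[[0,0,0.04],[0,0,0],0],[[0,0,0.03],[0,0,0],0],[[0,0,0.015],[0,0,0],0],[[0,0,0],[0,0,0],0],[[0,0,0],[0,0,0],0],[[0,0,0],[0,0,0],0]]'
```

```text
time: 11.1
tool_pos: [0.5778, -0.1711, 0.2217]
tool_rot: [0.003, 0.658, 0.753, 0.001]
contact_force: [0.5, 0.2, -2.4]
gripper_width: 0.165
grasp_force: 59.3
time: 11.9
tool_pos: [0.5562, 0.0918, 0.2171]
tool_rot: [-0.001, 0.658, 0.753, -0.0]
contact_force: [0.2, 0.9, -2.9]
gripper_width: 0.166
grasp_force: 59.2
time: 12.7
tool_pos: [0.5375, 0.3511, 0.2169]
tool_rot: [-0.0, 0.658, 0.753, -0.001]
contact_force: [0.2, 0.4, -3.0]
gripper_width: 0.167
grasp_force: 59.2
time: 13.5
tool_pos: [0.5401, 0.3497, 0.1056]
tool_rot: [0.001, 0.659, 0.752, 0.002]
contact_force: [0.5, 0.1, -2.4]
gripper_width: 0.167
grasp_force: 59.2
```

```bash
python3 -m inch '[[[0,0,0.012],[0,0,0],0],[[0,0,0.006],[0,0,0],0],[[0,0,0.003],[0,0,0],0],[[0,0,0.002],[0,0,0],0],[[0,0,0],[0,0,0],0]]'
python3 -m inch '[[[0,0,0.002],[0,0,0],0],[[0,0,0],[0,0,0],0]]'
python3 - <<'E'
from h import *
im,d=manip.grab_frame("side"); P=cloud("side",d)
h=cv2.cvtColor(im,cv2.COLOR_RGB2HSV)
m=(np.hypot(P[...,0]-.539,P[...,1]-.349)<.09)&(P[...,2]>.042)&(P[...,2]<.058)
Q=P[m]; Q=Q[np.abs(Q[:,2]-np.median(Q[:,2]))<.004]
A=np.c_[Q[:,:2]-[.539,.349],np.ones(len(Q))]; print(np.linalg.lstsq(A,Q[:,2],rcond=None)[0],len(Q)); print(manip.state()["contact_force"])
E
```

```text
time: 14.0
tool_pos: [0.538, 0.3491, 0.079]
tool_rot: [-0.0, 0.659, 0.753, -0.0]
contact_force: [-0.2, -0.3, -3.1]
gripper_width: 0.165
grasp_force: 59.2
time: 14.2
tool_pos: [0.5387, 0.3494, 0.0784]
tool_rot: [0.0, 0.659, 0.753, 0.0]
contact_force: [0.6, 0.9, -0.4]
gripper_width: 0.164
grasp_force: 59.5
[ 0.0018616  -0.00230679  0.04803703] 1024
[-0.47984538 -0.20513979 -0.36141395]
```

The box is level (tilt under 0.2°) and down, since the force has gone to zero. I'll let go and rise.

```bash
python3 -m inch '[[[0,0,0],[0,0,0],0.3],[[0,0,0],[0,0,0],0.6],[[0,0,0],[0,0,0],1],[[0,0,0],[0,0,0],1],[[0,0,0],[0,0,0],1],[[0,0,0],[0,0,0],1],[[0,0,-0.01],[0,0,0],1],[[0,0,-0.03],[0,0,0],1]]'
python3 -m inch '[[[0,0,-0.04],[0,0,0],1],[[0,0,-0.04],[0,0,0],1],[[0,0,-0.03],[0,0,0],1],[[0,0,0],[0,0,0],1],[[0,0,0],[0,0,0],1],[[0,0,0],[0,0,0],1]]'
python3 - <<'E'
from h import *
o=[]
for n in("side","top"): 
    o.append(manip.grab_frame(n)[0]); print(n,manip.look_for(n,"peg")[:2],manip.look_for(n,"green_box")[:1],manip.look_for(n,"basin")[:1])
cv2.imwrite("pics/f.png",cv2.resize(np.hstack(o)[:,:,::-1],(800,300),interpolation=cv2.INTER_AREA))
E
```

```text
time: 15.05
tool_pos: [0.5359, 0.348, 0.1146]
tool_rot: [-0.001, 0.659, 0.753, -0.003]
contact_force: [1.1, 0.1, -1.1]
gripper_width: 0.999
grasp_force: 0.0
time: 15.65
tool_pos: [0.5375, 0.3488, 0.2261]
tool_rot: [-0.0, 0.659, 0.753, -0.001]
contact_force: [0.3, -0.5, -0.0]
gripper_width: 1.002
grasp_force: 0.0
side [{'point': [0.533, -0.1888, 0.013], 'score': 0.58}] [{'point': [0.4433, 0.1071, 0.0506], 'score': 0.72}] [{'point': [0.5756, -0.2054, 0.038], 'score': 0.73}]
top [{'point': [0.5302, -0.1831, 0.0186], 'score': 0.42}] [{'point': [0.4493, 0.0841, 0.0479], 'score': 0.64}] [{'point': [0.5727, -0.1862, 0.0129], 'score': 0.57}]
```

View pics/f.png

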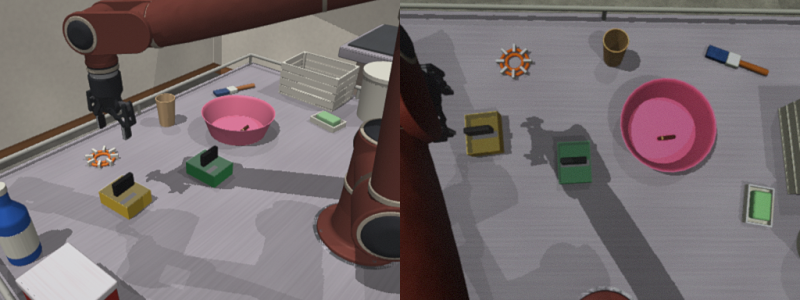

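The peg is in the basin (top view ~(666,137)), the yellow box is back at (483,132), and the green box and basin haven't moved. The gripper is clear.

```bash
python3 -c "
from plant import manip
print(manip.job_done())"
```

```text
the job is handed in; nothing more can be done
None
```

The peg is in the pink basin, the yellow box is back on the shelf level, slot side down and released, the green box and basin stayed where they were, and the job was handed in at about 16 s of the 58 s allowed.

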